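Latch the sliding lid of a book case

ROBOT

A 6-joint arm with a two-finger parallel gripper is mounted at the origin on the work surface. World frame = base frame: x ahead of the robot, y to its left, z up, the work surface at z = 0. Lengths are in m, angles in degrees, forces in N, time in s.
With the tool pointing down it reaches from about 0.375 to 0.9 m from the base axis. Payload 3.1 kg.
Tool frame: the origin (TCP) lies at the very end of the fingers, on their centre line; the grasp point (between the pads) lies 19 mm behind it; z points along the fingers, y is the direction in which the jaws open and shut (so a half turn about z gives the same grasp; the last joint's range is limited). The gripper opens to 87 mm and grips with 3 to 60 N. Pads are 19 mm wide; open, the fingers measure 117 mm over their backs; the gripper's body (75 mm by 190 mm) begins 51 mm behind the grasp point.
Start: joints at [-83.738, 30.224, 82.088, -0, 67.689, -10.227], TCP at [0.177, -0.599, 0.223] pointing down, gripper open.
Joint ranges: [-176.69, 176.69], [-43.24, 126.21], [12.49, 139.97], [-82, 262], [0, 151.66], [-163.58, 163.58]. Speed limits (degrees/s): [159.86, 159.86, 180, 180, 180, 180].

INTERFACE

Orientations are given as a 3x3 rotation matrix whose columns are the frame's x, y, z axes.
In Python, from rig import readout, capture, camera_model, bot, spot_in, regions_of gives the robot as it stands.
- The arm moves only by the tool send_rows, never from a script. Its argument "moves" is a list that holds one entry, the list of rows, each a list of 7 numbers: the turn, a rotation vector about the tool's x, y, z in degrees, then the shift along the tool's x, y, z in cm, then the opening, from -1 (shut) to 1 (fully open). A call has exactly 5 rows; each row shifts and turns the commanded pose from where the row before left it, along the tool's axes as they then stand; what a row does not reach is not made up. A row lasts 1/10 s, in which the tool goes at most 50 mm and 8.59 degrees, less where a joint would pass 70% of its speed; a pose out of reach is approached as far as the arm can. A call with a gripper value outside its range is refused whole. The fingers move at their own pace and stop on an object; the grip force is fixed at half the most. Time passes only in rows, so rows that do not move let the fingers close, or fill a call up. It gives the time, the measured TCP pose, the force and the opening at its end, in the units of the state.
- readout.read_state(): the state, without advancing time (a new reading comes with each control period).
- capture(name): name is "scene" or "top" or "wrist"; returns the picture (480x640x3 uint8, blue, green, red); there is no depth.
- camera_model(name): a dict with "camera_matrix" (3x3 intrinsics, pixels), "pose" (4x4, takes a point from camera to world coordinates). Camera axes: x right, y up, looking along -z (the intrinsics and any distortion apply to the point x, -y, -z); pixel columns grow to the right and rows downward; lengths in m; the calibration is good to about 2 mm. A picture is of the moment at which its call begins: read the wrist's pose just before it. camera_model takes no time and is no camera call; for the wrist camera it gives the pose at the moment of the call.
- bot.hand_in(): hands the job in, once; it reports no verdict.
Trained networks look in the newest picture that a camera, given by its name, has taken for a name from the list of things; names that differ only in an ending like _2 or _b are one class to them, and where a whole thing is asked for, a point or a joint stands for the part that bears it (a point fixed in the world has none). Each returns a list of dicts, best first, with "p" (0 to 1); they miss things now and then, are a little off and sometimes report something else, mostly with a low value. They report only what shows in the picture. A call takes as long as a camera call.
- spot_in(camera, thing): "location" ([x, y, z] in m, in world coordinates, good to about 4 mm: the middle of the surface that is visible of it).
- regions_of(camera, thing): "mask" (480x640 bool, what is visible of it).
The state is a dict: "time_s": time; "joint_positions": joint angles; "qvel": joint speeds; "tau": joint torques, N m; "position": TCP position; "tcp_rot": TCP orientation; "force": force on the tool from outside, world axes, zero at the start; "moment": the same for the moment, N m; "opening": opening from 0.0 (shut) to 1.0 (fully open).
Only numpy, scipy, OpenCV 4.12 (cv2) and the standard library are available. Lean on these libraries where they do the work, as an engineer would, in place of code of your own. Each camera call takes 0.05 s, during which the arm holds its last target. There are 200 camera calls.

TASK

Close the wooden book case for transport: gently slide its lid fully shut by the black bar. Then take the latch's wire bail by its black roller, hook it over the steel keeper on the lid and draw it back by feel until it bears on the keeper under the lip, and keep a light, steady pull of 5 to 10 N there for a second to bed it. Then let go and press the red-tipped lever down past centre until it lies fully home, without forcing anything and leaving everything else where it is.

Things in the scene. Friction and masses are not known exactly. Their poses are not given: they have to be found in the camera images.
- case: Wooden book case, 200 mm (its x) by 270 mm (its y) by 100 mm high, fixed to the table. Origin: centre of its underside; z up. A fixed deck (upper face 100 mm up) from y = -135 to -30 mm carries the latch on the middle line x = 0; a sliding lid covers the rest. Along each side a 14 mm wide aluminium rail stands 8 mm above the top.
- lid: Sliding lid, 170 (x) by 165 mm, upper face level with the deck. Origin: middle of its edge next to the latch, on the upper face; axes as the case's. Slides along the case's y only, rubbing with about 2 N. Shut, against a rigid stop, its origin is at y = -30 mm, 100 mm up in the case's frame; it starts 25 to 50 mm open, towards +y.
- push_bar (a point): Centre of the black push bar on the lid: 70 mm along x, 12 mm thick in y, 22 mm high, standing on the lid, 120 mm along +y from the lid's origin.
- keeper_mark (a point): Point on the lid's upper face, 15 mm along +y from the lid's origin. The keeper is nominally such that the hooked bail's bar has its centre right above it. But the keeper is screwed down through slots: all of it sits up to 4.5 mm off either way along y, differently each time, and that is not measured. It does not move in use. Its shape is given under keeper_lip.
- keeper_lip (a point): Nominal middle of the end of the keeper's lip (see keeper_mark for the 4.5 mm error). Keeper, y from keeper_mark: base plate y = -10 to 23 mm, 30 mm wide, 5 mm thick; riser 28 mm wide, its face towards +y at -3 mm; on it the lip, overhanging to +3 mm, underside 14.5 and top 19.5 mm above the lid. The bail's bar must lie against the riser's +y face, under the lip.
- latch_pivot (a point): Pivot axis of the lever, on the middle line: at y = -75 mm, 116 mm up in the case's frame; the axis is parallel to the case's x. Two steel cheeks carry it, 36 mm over all.
- lever (a joint): Lever angle, rad: 0 flat and home, pointing to the case's -y (rigid stop); pi/2 upright; grows to 2.6 as it swings over towards +y. Starts at 1.8 to 2.2; stays where left (0.03 N m). With the bail seated it stands at about 0.7 to 1.6; pressing it down then stretches the bail's spring, taking 2 to 11 N at the tip, until it passes centre at about 0.3 and is pulled home.
- lever_tip: The lever's red end, 30 mm wide, 30 mm long, 7 mm thick. Origin: middle of its end face, 57 mm from the pivot axis along the lever; y points from here towards the pivot, z is the lever's upper side when flat. The upper face (the one to press) lies 7 mm above the pivot axis when flat.
- bail: Wire bail hinged on the lever. Origin on its hinge pin, 18 mm from the pivot axis, 0.22 rad below the lever (flat lever: 17.6 mm to -y, 3.9 mm below the axis). Its y points from pin to cross bar, 71.5 mm; z up when flat; x parallel to the case's. Side wires at x = +-22 mm. Stiff hinge: stays where put, and tends to lift with the lever unless under the lip. Starts raised 0.3 to 1.1 rad.
- loop (a joint): Stretch of the bail's built-in spring, m: 0 relaxed, up to 0.0135; 5 N/mm with 5 N preload. With the bail hooked and the lever home it reads about 0.001 to 0.0105, with an unhooked bail 0.
- bail_bar (a point): Centre of the bail's cross bar, round, 6 mm thick, 44 mm long (parallel to x).
- bail_roller (a point): Centre of the bail's black finger roller: round, 18 mm across, 18 mm long between its flat ends, its axis parallel to the case's x, on a 6 mm wire stem. In the bail's frame it lies 17 mm beyond the bar and 22 mm above it. It turns freely on the bail, so that, pinched by its flat ends, it can be carried over and down while the bail and lever follow.
- books: Bystander: stack of four red books, 105 x 150 x 104 mm; origin under its centre.
- booklets: Bystander: stack of booklets, 100 x 150 x 42 mm; origin under its centre.
- card_tray: Bystander: open white tray, 110 x 160 x 45 mm; origin under its centre.
- jar: Bystander: amber jar with brass cap, 64 mm wide, 85 mm high; origin under its centre.
- stamp: Bystander: wooden hand stamp, 30 x 60 x 68 mm; origin under its centre.
- stapler: Bystander: stapler, 36 x 140 x 44 mm; origin under its centre.
- ledger: Bystander: open ledger, 120 x 200 x 13 mm; origin under its centre.
- weight: Bystander: small brass weight, 26 mm wide, 18 mm high, standing on the case's deck beside the latch; origin under its centre.

How it is judged (in metres and radians):
On the way, in this order (a step that is already met when the one before it is completed fails the run):
1. the lid is slid shut (within 2 mm of its stop) (y of lid in the frame of case below -0.028 m), for 0.2 s.
2. the bail is hooked and bedded: its bar lies low behind the keeper's riser, under its lip, and is held drawn against the keeper (over 2 N) with its spring still relaxed (y of bail_bar in the frame of case between -0.0205 and -0.0075 m and z of bail_bar in the frame of case below 0.1135 m and value of joint loop below 0.0004 m and contact force between bail and lid above 2 N), for 0.4 s.
At the end, for the whole second after the job is handed in: The lid is shut (within 1.5 mm of its stop), the lever lies home (within 0.06 rad), and the bail is hooked under the keeper's lip and under tension (its spring stretched by more than 0.5 mm) (y of lid in the frame of case below -0.0285 m and value of joint lever below 0.06 rad and value of joint loop above 0.0005 m and y of bail_bar in the frame of case above -0.0205 m and z of bail_bar in the frame of case below 0.1135 m); the robot touches nothing.
It fails at once if the lid is pushed with more than 30 N (contact force between the fingers and lid above 30 N).
It fails at once if the bail is forced onto the keeper or lid with more than 20 N while its spring is still relaxed (value of joint loop below 0.0004 m and contact force between bail and lid above 20 N).
It fails at once if the lever's tip is pressed with more than 40 N (contact force between the fingers and lever_tip above 40 N).
It fails at once if a bystander is moved by more than 20 mm (distance of any of books, booklets, card_tray, jar, stamp, stapler, ledger, weight from where it was at the start of the episode above 0.02 m).
It also fails if it takes over 69 s, if anything falls off the work surface, if the arm or the gripper's body presses on something with over 40 N, if the wrist force passes 120 N, or if a joint passes its speed limit or range.

## Working session

There is one attempt and no reset: what is moved stays moved. The work goes in short steps, Python scripts to look and compute and a tool call to move; the robot and the scene stay as the last step left them, time stands still between calls to the robot, and variables do not carry over. Pictures are saved under pics/ and viewed, about 8 in all and at most 12, crops included, and the job is handed in when it is done.

Besides the shell and the picture viewer there is one more tool, called as name([rows], argument=value, ...), one row to a line, values as JSON. send_rows: Moves the arm, as the interface text tells. Its arguments: {"type":"object","properties":{"moves":{"type":"array","items":{"type":"array","items":{"type":"array","items":{"type":"number"}}}}},"required":["moves"]}

```bash
ls; mkdir -p pics
python3 - <<'E'
from rig import readout, capture, camera_model, bot, spot_in, regions_of
import cv2, numpy as np
s=readout.read_state(); print({k:np.round(v,3).tolist() for k,v in s.items()})
a=capture("scene"); b=capture("top")
cv2.imwrite("pics/a.png",a); cv2.imwrite("pics/b.png",b)
for c in("scene","top"):
  print(c,np.round(camera_model(c)["pose"],3).tolist(),np.round(camera_model(c)["camera_matrix"],1).tolist(),[k for k in camera_model(c)])
  for t in("case","lid","push_bar","keeper_mark","keeper_lip","latch_pivot","lever_tip","bail_bar","bail_roller","weight","books","jar","stamp","stapler","card_tray","booklets","ledger"):
    print(t,[(np.round(d["location"],3).tolist(),round(float(d["p"]),2)) for d in spot_in(c,t)[:2]])
E
```

```text
pics
{'time_s': 0.0, 'joint_positions': [-83.74, 30.28, 82.155, -0.0, 67.689, -10.227], 'qvel': [0.004, 0.046, -0.088, -0.01, -0.015, -0.017], 'tau': [-0.0, -44.004, -17.659, 0.063, 0.058, -0.0], 'position': [0.177, -0.599, 0.222], 'tcp_rot': [[0.959, 0.284, -0.0], [0.284, -0.959, 0.002], [0.0, -0.002, -1.0]], 'force': [0.066, 0.669, -0.435], 'moment': [-0.054, -0.002, -0.035], 'opening': 0.997}
scene [[0.595, -0.432, 0.678, 1.522], [0.804, 0.314, -0.505, -0.673], [0.005, 0.846, 0.534, 0.835], [0.0, 0.0, 0.0, 1.0]] [[476.0, 0.0, 323.7], [0.0, 476.0, 237.6], [0.0, 0.0, 1.0]] ['camera_matrix', 'pose']
case [([0.565, -0.069, 0.1], 0.75), ([0.448, 0.448, 0.053], 0.69)]
lid [([0.533, 0.035, 0.101], 0.76)]
push_bar [([0.528, 0.035, 0.102], 0.64)]
keeper_mark [([0.531, 0.035, 0.098], 0.86)]
keeper_lip [([0.527, 0.038, 0.103], 0.9)]
latch_pivot [([0.53, 0.033, 0.098], 0.7)]
lever_tip [([0.532, -0.093, 0.154], 0.68), ([0.53, -0.067, 0.186], 0.46)]
bail_bar [([0.531, -0.067, 0.193], 0.55)]
bail_roller [([0.53, -0.066, 0.215], 0.41)]
weight [([0.767, -0.252, 0.026], 0.69), ([0.37, -0.424, 0.019
[... 667 characters left out ...]

keeper_mark [([0.515, 0.041, 0.097], 0.88)]
keeper_lip [([0.516, 0.039, 0.098], 0.81)]
latch_pivot [([0.52, -0.025, 0.101], 0.96), ([0.515, 0.043, 0.101], 0.21)]
lever_tip [([0.532, -0.091, 0.163], 0.47)]
bail_bar [([0.525, -0.067, 0.19], 0.6), ([0.522, -0.026, 0.097], 0.6)]
bail_roller []
weight [([0.593, -0.102, 0.118], 0.58), ([0.786, 0.036, 0.011], 0.19)]
books [([0.61, 0.453, 0.104], 0.84), ([0.516, 0.038, 0.102], 0.54)]
jar [([0.433, 0.459, 0.084], 0.91), ([0.527, -0.065, 0.188], 0.54)]
stamp [([0.358, 0.342, 0.02], 0.76)]
stapler [([0.748, -0.242, 0.047], 0.94)]
card_tray [([0.383, -0.431, 0.004], 0.67)]
booklets [([0.599, -0.428, 0.043], 0.69)]
ledger [([0.783, 0.037, 0.013], 0.83)]
```

Run:
```python
import cv2
a=cv2.imread("pics/a.png");b=cv2.imread("pics/b.png")
cv2.imwrite("pics/b2.png",cv2.resize(b[120:360,200:420],None,fx=2.5,fy=2.5,interpolation=cv2.INTER_CUBIC))
cv2.imwrite("pics/a2.png",cv2.resize(a[110:350,180:480],None,fx=2.5,fy=2.5,interpolation=cv2.INTER_CUBIC))
```

```text
(no output)
```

View pics/b2.png

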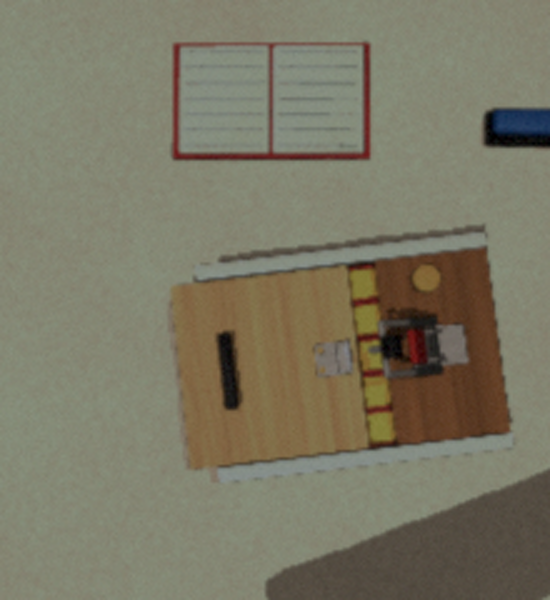

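View pics/a2.png

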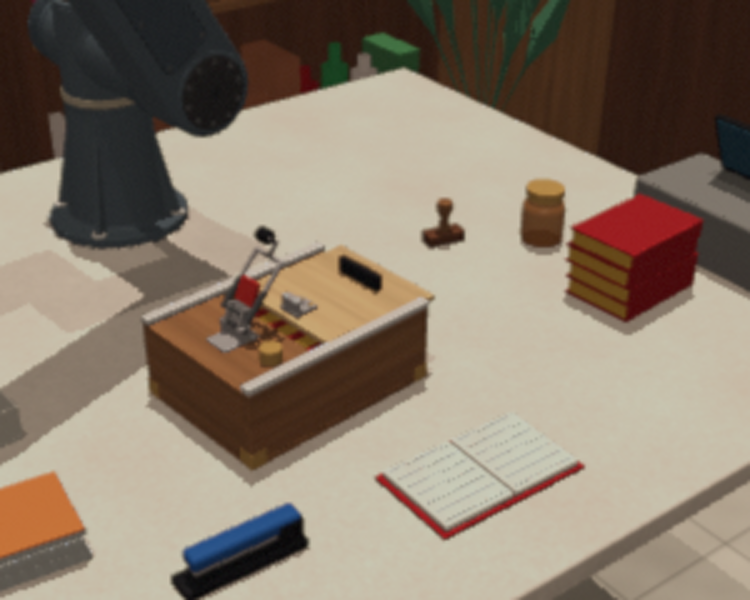

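The top view shows the lid open to the left (+y). The bar is at crop (228,370), the keeper at (333,358), the latch at (415,348) and the weight at (427,278). The case is yawed about +7°. The scene view shows the bail raised with its roller on top. Next I'll fit the case pose from the rails in the top image.

```bash
cat > h.py <<'E'
import numpy as np, cv2
from rig import readout, capture, camera_model
def ray(cam,px,z,M=None):
    M=M or camera_model(cam); K=M["camera_matrix"];T=np.array(M["pose"])
    d=np.linalg.inv(K)@np.array([px[0],px[1],1.]); d=T[:3,:3]@(d*[1,-1,-1]); o=T[:3,3]
    return o+d*(z-o[2])/d[2]
def proj(cam,P,M=None):
    M=M or camera_model(cam); K=np.array(M["camera_matrix"]);T=np.array(M["pose"])
    c=(np.atleast_2d(P)-T[:3,3])@T[:3,:3]; c=c*[1,-1,-1]; u=c@K.T; return u[:,:2]/u[:,2:]
E
python3 - <<'E'
from h import *
f=lambda x,y:(x/2.5+200-.3,y/2.5+120-.3)
for n,p,z in[("rail +x,-y",(485,228),.108),("rail +x,+y end",(194,266),.108),("rail -x,-y",(513,445),.108),("rail-x,+y",(217,482),.108),
 ("lid +y+x",(170,285),.1),("lid +y-x",(187,468),.1),("lid -y +x",(349,266),.1),("lid-y-x",(369,447),.1),("bar",(228,370),.122),("keeper",(333,358),.11),("deckedge+",(376,262),.1),("deckedge-",(395,444),.1),("roller",(393,347),.205),("red",(415,345),.165),("weight",(427,278),.118)]:
  print(n,np.round(ray("top",f(*p),z)[:2],4))
s=readout.read_state();R=np.array(s["tcp_rot"]);M=np.array(camera_model("wrist")["pose"])
print(np.round(R.T@(M[:3,3]-s["position"]),3).tolist(),np.round(R.T@M[:3,:3],2).tolist(),np.round(camera_model("wrist")["camera_matrix"],0).tolist())
E
```

```text
rail +x,-y [ 0.6403 -0.1617]
rail +x,+y end [0.6085 0.1072]
rail -x,-y [ 0.4411 -0.182 ]
rail-x,+y [0.411  0.0873]
lid +y+x [0.592  0.1302]
lid +y-x [0.4235 0.1152]
lid -y +x [ 0.6076 -0.0359]
lid-y-x [ 0.4406 -0.0516]
bar [0.5119 0.0758]
keeper [ 0.5221 -0.0196]
deckedge+ [ 0.611 -0.061]
deckedge- [ 0.4431 -0.0754]
roller [ 0.5269 -0.0678]
red [ 0.5303 -0.0898]
weight [ 0.5936 -0.1062]
[0.076, 0.0, -0.163] [[0.0, 0.96, 0.28], [1.0, -0.0, 0.0], [0.0, 0.28, -0.96]] [[426.0, 0.0, 317.0], [0.0, 426.0, 242.0], [0.0, 0.0, 1.0]]
```

```bash
cat >> h.py <<'E'
C=np.array([.5252,-.0373]); YAW=np.radians(6.2)
def c2w(p):
    c,s=np.cos(YAW),np.sin(YAW); return np.array([C[0]+c*p[0]-s*p[1],C[1]+s*p[0]+c*p[1],p[2]])
def w2c(p):
    c,s=np.cos(YAW),np.sin(YAW); d=np.array(p[:2])-C; return np.array([c*d[0]+s*d[1],-s*d[0]+c*d[1],p[2]])
def Rgoal():
    c,s=np.cos(YAW),np.sin(YAW); return np.array([[-s,c,0],[c,s,0],[0,0,-1.]])
from scipy.spatial.transform import Rotation as Ro
def plan(target,n,nt):
    s=readout.read_state(); R=np.array(s["tcp_rot"]); p=np.array(s["position"]); g=c2w(target)
    rv=Ro.from_matrix(R.T@Rgoal()).as_rotvec(degrees=True); print("total turn",rv.round(1),"shift tool",(R.T@(g-p)*100).round(2))
    for i in range(n):
        d=np.round(R.T@((g-p)/(n-i))*100,2); t=np.round(rv/nt,1) if i<nt else np.zeros(3)
        print(t.tolist(),d.tolist()); p=p+R@d/100; R=R@Ro.from_rotvec(t,degrees=True).as_matrix()
def st():
    s=readout.read_state(); R=np.array(s["tcp_rot"])
    print("t",round(s["time_s"],2),"case mm",(w2c(s["position"])*1000).round(1),"turn left",Ro.from_matrix(R.T@Rgoal()).as_rotvec(degrees=True).round(2),"F tool",(R.T@s["force"]).round(2),"op",round(s["opening"],3)); return s
E
python3 -c "
from h import *
plan([0,.145,.25],20,10)"
```

```text
total turn [ -0.    0.  -79.7] shift tool [ 51.89 -58.28  -2.74]
[-0.0, 0.0, -8.0] [2.59, -2.91, -0.14]
[-0.0, 0.0, -8.0] [2.97, -2.52, -0.14]
[-0.0, 0.0, -8.0] [3.3, -2.09, -0.14]
[-0.0, 0.0, -8.0] [3.56, -1.61, -0.14]
[-0.0, 0.0, -8.0] [3.74, -1.1, -0.14]
[-0.0, 0.0, -8.0] [3.86, -0.56, -0.14]
[-0.0, 0.0, -8.0] [3.9, -0.02, -0.14]
[-0.0, 0.0, -8.0] [3.87, 0.52, -0.14]
[-0.0, 0.0, -8.0] [3.76, 1.05, -0.14]
[-0.0, 0.0, -8.0] [3.57, 1.57, -0.13]
[0.0, 0.0, 0.0] [3.32, 2.05, -0.14]
[0.0, 0.0, 0.0] [3.32, 2.05, -0.13]
[0.0, 0.0, 0.0] [3.32, 2.05, -0.14]
[0.0, 0.0, 0.0] [3.32, 2.05, -0.13]
[0.0, 0.0, 0.0] [3.32, 2.05, -0.14]
[0.0, 0.0, 0.0] [3.32, 2.05, -0.13]
[0.0, 0.0, 0.0] [3.32, 2.05, -0.14]
[0.0, 0.0, 0.0] [3.32, 2.05, -0.13]
[0.0, 0.0, 0.0] [3.32, 2.05, -0.14]
[0.0, 0.0, 0.0] [3.32, 2.05, -0.13]
```

send_rows([
  [[0,0,-8,2.6,-2.9,-0.9,-1],[0,0,-8,3.0,-2.5,-0.9,-1],[0,0,-8,3.3,-2.1,-0.9,-1],[0,0,-8,3.6,-1.6,-0.9,-1],[0,0,-8,3.7,-1.1,-0.9,-1]],
])

```text
time_s: 2.3
position: [0.2614, -0.4214, 0.268]
tcp_rot: [[0.548, 0.837, 0.0], [0.837, -0.548, -0.0], [0.0, 0.0, -1.0]]
force: [1.6, -0.3, 0.0]
opening: 0.632
```

send_rows([
  [[0,0,-8,3.9,-0.6,-0.9,-1],[0,0,-8,3.9,0,-0.9,-1],[0,0,-8,3.9,0.5,-0.9,-1],[0,0,-8,3.8,1.0,-0.9,-1],[0,0,-8,3.6,1.6,-0.9,-1]],
])

```text
time_s: 2.8
position: [0.3442, -0.2433, 0.3131]
tcp_rot: [[-0.118, 0.993, 0.0], [0.993, 0.118, -0.0], [-0.0, 0.0, -1.0]]
force: [0.6, 0.3, -0.1]
opening: 0.172
```

send_rows([
  [[0,0,0,3.3,2.05,0,-1],[0,0,0,3.3,2.05,0,-1],[0,0,0,3.3,2.05,0,-1],[0,0,0,3.3,2.05,0,-1],[0,0,0,3.3,2.05,0,-1]],
])

```text
time_s: 3.3
position: [0.4275, -0.0678, 0.3129]
tcp_rot: [[-0.113, 0.994, 0.001], [0.994, 0.113, -0.0], [-0.001, 0.001, -1.0]]
force: [0.3, -0.2, 0.0]
opening: 0.005
```

send_rows([
  [[0,0,0,3.3,2.05,0,-1],[0,0,0,3.3,2.05,0,-1],[0,0,0,3.3,2.05,0,-1],[0,0,0,3.3,2.05,0,-1],[0,0,0,0,0,0,-1]],
])

```text
time_s: 3.8
position: [0.4951, 0.0747, 0.3127]
tcp_rot: [[-0.118, 0.993, 0.002], [0.993, 0.118, 0.002], [0.001, 0.002, -1.0]]
force: [-1.2, -0.8, -0.0]
opening: 0.007
```

Run:
```python
from h import *
st(); cv2.imwrite("pics/w1.png",capture("wrist")); 
import pickle; pickle.dump(camera_model("wrist"),open("w1.pkl","wb"))
```

```text
t 3.8 case mm [-17.8 114.6 312.7] turn left [ 0.12 -0.08  0.58] F tool [-0.67 -1.33  0.01] op 0.007
```

View pics/w1.png

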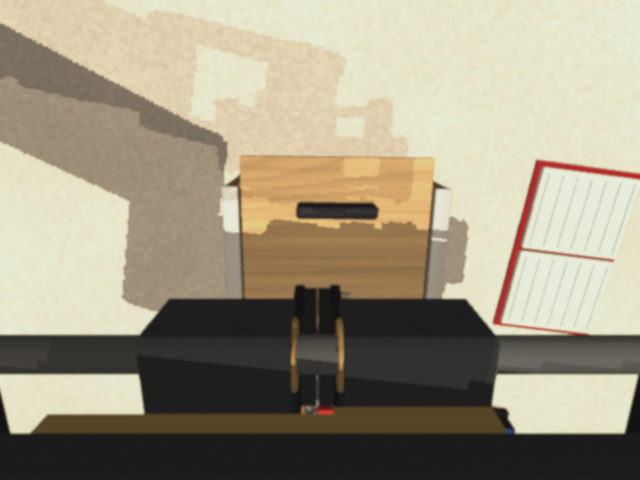

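The wrist view shows the lid's far edge at rows 156–158, the bar at (297–378, 211) and the rail ends at (222–240, 187) and (434–449, 187). The gripper body hides the latch.

Run:
```python
from h import *
import pickle; M=pickle.load(open("w1.pkl","rb"))
for n,p,z in[("lidL",(241,156),.1),("lidR",(434,158),.1),("barL",(297,205),.122),("barR",(378,206),.122),("railL out",(222,187),.108),("railR out",(449,187),.108),("railL out2",(225,290),.108),("railR2",(447,290),.108)]:
  w=ray("wrist",p,z,M); print(n,w.round(4)[:2],(w2c(w)*1000).round(1))
plan([0,.148,.15],5,1)
```

```text
lidL [0.4239 0.1103] [-84.8 157.6 100. ]
lidR [0.5902 0.1282] [ 82.5 157.5 100. ]
barL [0.4771 0.0775] [-35.5 119.3 122. ]
barR [0.5449 0.0847] [ 32.7 119.1 122. ]
railL out [0.4107 0.0828] [-100.9  131.8  108. ]
railR out [0.6056 0.1059] [ 95.4 133.6 108. ]
railL out2 [ 0.4188 -0.0126] [-103.1   36.   108. ]
railR2 [0.6232 0.0115] [102.7  37.9 108. ]
total turn [0.  0.  0.5] shift tool [ 3.49  1.94 16.25]
[0.0, 0.0, 0.5] [0.7, 0.39, 3.25]
[0.0, 0.0, 0.0] [0.7, 0.38, 3.25]
[0.0, 0.0, 0.0] [0.7, 0.38, 3.25]
[0.0, 0.0, 0.0] [0.7, 0.38, 3.25]
[0.0, 0.0, 0.0] [0.71, 0.39, 3.25]
```

send_rows([
  [[0,0,0.5,0.7,0.4,3.2,-1],[0,0,0,0.7,0.4,3.2,-1],[0,0,0,0.7,0.4,3.2,-1],[0,0,0,0.7,0.4,3.2,-1],[0,0,0,0.7,0.4,3.2,-1]],
])

```text
time_s: 4.35
position: [0.5096, 0.107, 0.1517]
tcp_rot: [[-0.103, 0.995, 0.0], [0.995, 0.103, -0.001], [-0.001, 0.0, -1.0]]
force: [0.2, 1.2, 0.1]
opening: 0.001
```

send_rows([
  [[0,0,0,0,0,1.5,-1],[0,0,0,0,0,1.5,-1],[0,0,0,0,0,1.2,-1],[0,0,0,-0.5,0,0,-1],[0,0,0,-0.5,0,0,-1]],
])

```text
time_s: 4.85
position: [0.5109, 0.0972, 0.1109]
tcp_rot: [[-0.104, 0.995, 0.0], [0.995, 0.104, -0.0], [-0.0, 0.0, -1.0]]
force: [-0.1, -0.7, 1.0]
opening: 0.004
```

```bash
python3 -c "
from h import *
st()"
```

```text
t 4.85 case mm [  0.4 135.3 110.9] turn left [ 0.01  0.01 -0.23] F tool [-0.64 -0.18 -0.99] op 0.004
```

send_rows([
  [[0,0,0,-0.3,0,0,-1],[0,0,0,-0.2,0,0,-1],[0,0,0,-0.2,0,0,-1],[0,0,0,-0.2,0,0,-1],[0,0,0,-0.2,0,0,-1]],
])

```text
time_s: 5.35
position: [0.5124, 0.0873, 0.111]
tcp_rot: [[-0.105, 0.995, 0.001], [0.995, 0.105, 0.0], [0.0, 0.001, -1.0]]
force: [1.0, 2.1, 1.9]
opening: 0.004
```

send_rows([
  [[0,0,0,-0.2,0,0,-1],[0,0,0,-0.2,0,0,-1],[0,0,0,-0.2,0,0,-1],[0,0,0,-0.2,0,0,-1],[0,0,0,-0.2,0,0,-1]],
])

```text
time_s: 5.85
position: [0.5131, 0.0771, 0.1105]
tcp_rot: [[-0.104, 0.995, 0.0], [0.995, 0.104, 0.0], [-0.0, 0.0, -1.0]]
force: [1.7, 2.3, 1.6]
opening: 0.005
```

```bash
python3 -c "
from h import *
st()"
```

```text
t 5.85 case mm [  0.3 115.  110.5] turn left [ 0.01  0.   -0.21] F tool [ 2.13  1.89 -1.58] op 0.005
```

Pushing with about 2 N of friction. Continuing more gently now, with the stop expected at TCP y of about 105.

send_rows([
  [[0,0,0,-0.1,0,0,-1],[0,0,0,-0.1,0,0,-1],[0,0,0,-0.1,0,0,-1],[0,0,0,-0.1,0,0,-1],[0,0,0,-0.1,0,0,-1]],
])

```text
time_s: 6.35
position: [0.5136, 0.0722, 0.1105]
tcp_rot: [[-0.104, 0.995, 0.0], [0.995, 0.104, -0.0], [-0.0, 0.0, -1.0]]
force: [1.1, 2.6, 1.1]
opening: 0.004
```

send_rows([
  [[0,0,0,-0.06,0,0,-1],[0,0,0,-0.06,0,0,-1],[0,0,0,-0.06,0,0,-1],[0,0,0,-0.06,0,0,-1],[0,0,0,0,0,0,-1]],
])

```text
time_s: 6.85
position: [0.5137, 0.0698, 0.1105]
tcp_rot: [[-0.104, 0.995, -0.0], [0.995, 0.104, -0.0], [-0.0, -0.0, -1.0]]
force: [0.6, 2.2, 0.0]
opening: 0.005
```

```bash
python3 -c "
from h import *
st()"
```

```text
t 6.85 case mm [1.000e-01 1.077e+02 1.105e+02] turn left [-0.01  0.01 -0.21] F tool [ 2.13  0.86 -0.05] op 0.005
```

send_rows([
  [[0,0,0,-0.05,0,0,-1],[0,0,0,-0.05,0,0,-1],[0,0,0,-0.05,0,0,-1],[0,0,0,-0.05,0,0,-1],[0,0,0,0,0,0,-1]],
])

```text
time_s: 7.35
position: [0.5138, 0.0684, 0.1105]
tcp_rot: [[-0.104, 0.995, -0.0], [0.995, 0.104, 0.001], [0.001, -0.0, -1.0]]
force: [1.0, 4.8, 0.4]
opening: 0.006
```

send_rows([
  [[0,0,0,-0.04,0,0,-1],[0,0,0,-0.04,0,0,-1],[0,0,0,-0.04,0,0,-1],[0,0,0,-0.03,0,0,-1],[0,0,0,0,0,0,-1]],
])

```text
time_s: 7.85
position: [0.5138, 0.0683, 0.1105]
tcp_rot: [[-0.103, 0.995, -0.0], [0.995, 0.103, 0.003], [0.003, -0.0, -1.0]]
force: [1.4, 10.4, 0.4]
opening: 0.005
```

The lid is at its stop: the reaction rose to 10 N with no further motion. Next I'll retreat and look at the latch.

send_rows([
  [[0,0,0,1.0,0,0,-1],[0,0,0,0.3,0,-4,-1],[0,0,0,0,0,-5,-1],[0,0,0,0,0,-5,-1],[0,0,0,0,0,-5,-1]],
])

```text
time_s: 8.35
position: [0.5115, 0.0788, 0.3021]
tcp_rot: [[-0.104, 0.995, -0.002], [0.995, 0.104, -0.002], [-0.002, -0.002, -1.0]]
force: [2.8, 1.2, -0.2]
opening: 0.007
```

send_rows([
  [[0,0,0,-4.4,0,0,-1],[0,0,0,-4.4,0,0,-1],[0,0,0,-4.4,0,0,-1],[0,0,0,-4.4,0,0,-1],[0,0,0,0,0,0,-1]],
])

```text
time_s: 8.85
position: [0.5312, -0.1014, 0.3002]
tcp_rot: [[-0.099, 0.995, -0.001], [0.995, 0.099, -0.004], [-0.004, -0.001, -1.0]]
force: [0.7, 1.0, -0.2]
opening: 0.008
```

Run:
```python
from h import *
from rig import spot_in
st(); M=camera_model("wrist"); I=capture("wrist"); cv2.imwrite("pics/w2.png",I)
import pickle; pickle.dump(M,open("w2.pkl","wb"))
for t in("bail_roller","lever_tip","bail_bar","keeper_lip","weight"):
    print(t,[((w2c(d["location"])*1000).round(1),round(float(d["p"]),2)) for d in spot_in("wrist",t)[:2]])
S=capture("scene"); cv2.imwrite("pics/s2.png",cv2.resize(S[190:270,230:330],None,fx=6,fy=6,interpolation=cv2.INTER_CUBIC)); cv2.imwrite("pics/s2f.png",S)
```

```text
t 8.85 case mm [ -1.  -64.4 300.2] turn left [-0.08  0.23 -0.54] F tool [0.89 0.8  0.17] op 0.008
bail_roller [(array([-1.000e-01, -2.690e+01,  2.158e+02]), 0.87)]
lever_tip [(array([ -0.4, -53.3, 164.1]), 0.65), (array([  2.2, -34.5, 172.4]), 0.35)]
bail_bar [(array([  0. , -23.9, 207.9]), 0.95), (array([-1.1, -2. , 99.2]), 0.31)]
keeper_lip [(array([ 1.6, 39. , 99.6]), 0.63)]
weight [(array([ 58.8, -71.5, 118.5]), 0.85), (array([ -1.5, -24.2, 218.2]), 0.58)]
```

View pics/w2.png

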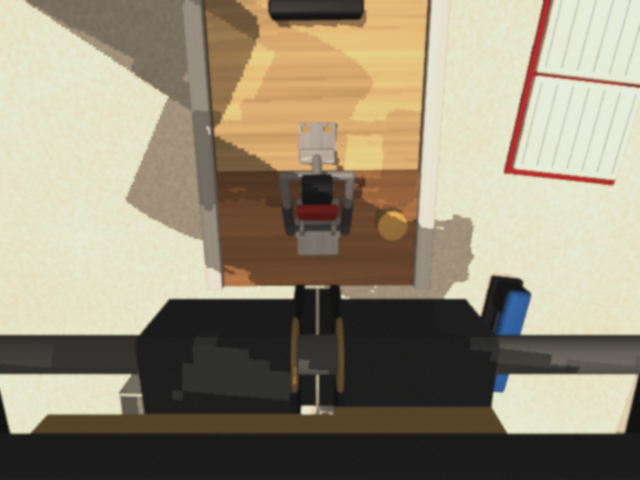

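View pics/s2.png

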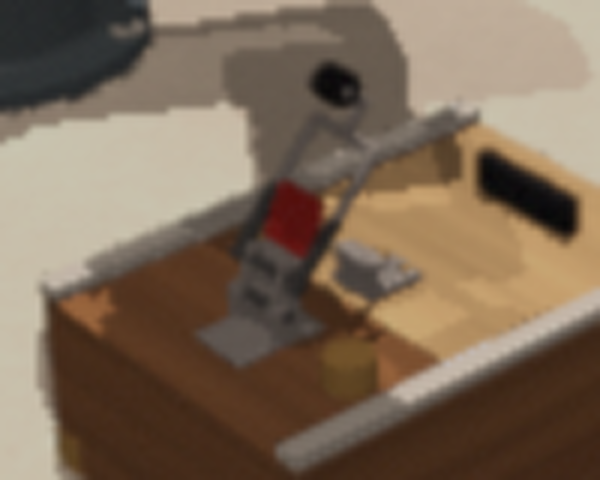

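The wrist view shows the roller at (317,190), the red tip at (318,213) and the keeper at (318,143), all on the case's middle line. In the scene crop the roller is at (335,83). I'll triangulate the roller and predict the linkage angles.

```bash
cat >> h.py <<'E'
from scipy.optimize import least_squares
PV=np.array([-75.,116.])
def fk(th,ph):  # mm, (y,z) in case: pin, bar, roller
    a=th-.22; pin=PV+18*np.array([-np.cos(a),np.sin(a)]); e=np.array([np.cos(ph),np.sin(ph)]); n=np.array([-e[1],e[0]])
    return pin,pin+71.5*e,pin+88.5*e+22*n
def ik(P,which=2,g=(2.,.8)): return least_squares(lambda q:fk(*q)[which]-P,g).x
E
python3 - <<'E'
from h import *
import pickle; M=pickle.load(open("w2.pkl","rb"))
def tri(a,b):
    A=[ray("wrist",a,z,M) for z in(0.1,.3)];B=[ray("scene",b,z) for z in(.1,.3)]
    f=lambda q:(A[0]+q[0]*(A[1]-A[0]))-(B[0]+q[1]*(B[1]-B[0])); q=least_squares(f,[.5,.5]).x
    print("gap mm",(f(q)*1e3).round(1)); return w2c(A[0]+q[0]*(A[1]-A[0]))*1e3-0*f(q)
c=lambda x,y:(230+x/6-.4,190+y/6-.4)
P=tri((317,189),c(335,83)); print("roller",P.round(1))
print("redtop",tri((318,206),c(292,187)).round(1))
for Q in(P[1:],np.array([-27,213.])):
  q=ik(Q); print("theta,phi",q.round(3),[x.round(1) for x in fk(*q)])
for n,p,z in[("keeper lip end",(318,151),.1195),("kp -y",(318,164),.105),("kp +y",(318,123),.105),("bar c",(316,15),.122),("lid edge",(318,171),.1),("case -y",(318,286),.1),("railL",(205,150),.108),("railR",(437,150),.108),("tip end",(318,206),.168)]:
  print(n,(w2c(ray("wrist",p,z,M))*1e3).round(1))
plan([0,-.030,.30],5,1)
E
```

```text
gap mm [-0.3 -0.4  0.1]
roller [ -0.3 -28.3 213.3]
gap mm [ 3.4  4.8 -0.9]
redtop [  0.2 -48.2 165.1]
theta,phi [1.894 0.814] [array([-73.1, 133.9]), array([-24. , 185.9]), array([-28.3, 213.3])]
theta,phi [1.949 0.809] [array([-72.2, 133.8]), array([-22.8, 185.5]), array([-27., 213.])]
keeper lip end [  0.6 -13.3 119.5]
kp -y [  0.5 -24.9 105. ]
kp +y [  0.8   7.9 105. ]
bar c [-1.00e-01  8.31e+01  1.22e+02]
lid edge [  0.4 -31.3 100. ]
case -y [  -0.4 -135.7  100. ]
railL [-91.6 -12.5 108. ]
railR [ 97.6 -14.2 108. ]
tip end [  0.2 -47.7 168. ]
total turn [-0.  -0.  -0.1] shift tool [2.73 0.06 0.05]
[-0.0, -0.0, -0.1] [0.55, 0.01, 0.01]
[0.0, 0.0, 0.0] [0.55, 0.01, 0.01]
[0.0, 0.0, 0.0] [0.54, 0.02, 0.01]
[0.0, 0.0, 0.0] [0.55, 0.01, 0.01]
[0.0, 0.0, 0.0] [0.54, 0.02, 0.01]
```

send_rows([
  [[0,0,0,0.6,0,0,0.2],[0,0,0,0.6,0,0,0.2],[0,0,0,0.6,0,0,0.2],[0,0,0,0.6,0,0,0.2],[0,0,0,0.5,0,0.5,0.2]],
])

```text
time_s: 9.7
position: [0.5285, -0.0662, 0.2961]
tcp_rot: [[-0.105, 0.994, 0.002], [0.994, 0.105, -0.0], [-0.001, 0.002, -1.0]]
force: [0.3, -0.8, -0.4]
opening: 0.372
```

send_rows([
  [[0,0,0,0,0,2,0.2],[0,0,0,0,0,2,0.2],[0,0,0,0,0,2,0.2],[0,0,0,0,0,1,0.2],[0,0,0,0,0,0,0.2]],
])

```text
time_s: 10.2
position: [0.527, -0.0664, 0.224]
tcp_rot: [[-0.104, 0.995, -0.004], [0.995, 0.104, 0.001], [0.002, -0.003, -1.0]]
force: [0.1, -0.1, -0.9]
opening: 0.592
```

Run:
```python
from h import *
st(); cv2.imwrite("pics/w3.png",capture("wrist")[120:420,160:480])
plan([0,-.028,.204],3,1)
```

```text
t 10.2 case mm [ -1.3 -29.1 224. ] turn left [-0.2  -0.09 -0.21] F tool [-0.13  0.05  0.91] op 0.592
total turn [-0.1 -0.  -0.2] shift tool [0.15 0.05 2.11]
[-0.1, -0.0, -0.2] [0.05, 0.02, 0.7]
[0.0, 0.0, 0.0] [0.05, 0.02, 0.71]
[0.0, 0.0, 0.0] [0.05, 0.01, 0.7]
```

View pics/w3.png

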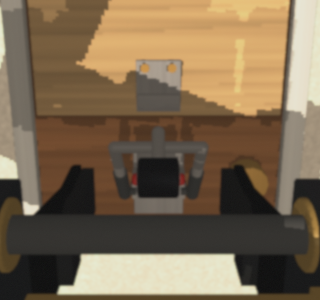

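The roller at crop (158,178) is centred between the open fingers (95 and 222). I'll descend and pinch it.

send_rows([
  [[0,0,0,0.1,0,1,0.2],[0,0,0,0,0,1,0.2],[0,0,0,0,0,0,0.2],[0,0,0,0,0,0,-1],[0,0,0,0,0,0,-1]],
])

```text
time_s: 10.75
position: [0.5282, -0.066, 0.2058]
tcp_rot: [[-0.104, 0.995, 0.001], [0.995, 0.104, -0.0], [-0.0, 0.001, -1.0]]
force: [0.2, 0.2, 0.1]
opening: 0.496
```

send_rows([
  [[0,0,0,0,0,0,-1],[0,0,0,0,0,0,-1],[0,0,0,0,0,0,-1],[0,0,0,0,0,0,-1],[0,0,0,0,0,0,-1]],
])

```text
time_s: 11.25
position: [0.5277, -0.0657, 0.2056]
tcp_rot: [[-0.104, 0.995, -0.0], [0.995, 0.104, 0.0], [0.0, -0.0, -1.0]]
force: [-1.7, 0.8, 1.2]
opening: 0.204
```

Run:
```python
from h import *
st()
# planned roller path: theta interpolated to 2.2, phi down to bar z=111,y target +1
q0=np.array([1.92,.81]); q1=ik(np.array([1.,110.5]),1,(2.2,-.3)); print(q1)
prev=fk(*q0)[2]
for i in range(0,15):
    q=q0+(q1-q0)*i/14; _,b,r=fk(*q); print(q.round(2),"bar",b.round(1),"rol",r.round(1),"d(cm) x,z",((r-prev)/10*[1,-1]).round(2)); prev=r
for y in(-3,-7,-11,-14,-17,-20):
    q=ik(np.array([y,109.5]),1,(2.,-.3)); print(y,q.round(2),fk(*q)[2].round(1))
```

```text
t 11.25 case mm [ -0.5 -28.5 205.6] turn left [-0.02 -0.01 -0.21] F tool [ 0.98 -1.56 -1.17] op 0.204
[ 2.24323808 -0.30819692]
[1.92 0.81] bar [-23.4 185.6] rol [-27.6 213.1] d(cm) x,z [ 0. -0.]
[1.94 0.73] bar [-19.  181.5] rol [-21.  209.2] d(cm) x,z [0.66 0.39]
[1.97 0.65] bar [-15. 177.] rol [-14.7 204.8] d(cm) x,z [0.63 0.44]
[1.99 0.57] bar [-11.3 172.3] rol [ -8.8 200. ] d(cm) x,z [0.59 0.49]
[2.01 0.49] bar [ -8.  167.2] rol [ -3.3 194.7] d(cm) x,z [0.55 0.53]
[2.04 0.41] bar [ -5.1 162. ] rol [  1.7 189. ] d(cm) x,z [0.51 0.57]
[2.06 0.33] bar [ -2.6 156.6] rol [  6.3 182.9] d(cm) x,z [0.46 0.61]
[2.08 0.25] bar [ -0.6 151. ] rol [ 10.4 176.5] d(cm) x,z [0.41 0.64]
[2.1  0.17] bar [  1.  145.3] rol [ 14.  169.9] d(cm) x,z [0.36 0.67]
[2.13 0.09] bar [  2.2 139.5] rol [ 17.1 163. ] d(cm) x,z [0.31 0.69]
[2.15 0.01] bar [  2.8 133.7] rol [ 19.6 155.8] d(cm) x,z [0.25 0.71]
[ 2.17 -0.07] bar [  3.1 127.8] rol [ 21.5 148.6] d(cm) x,z [0.19 0.73]
[ 2.2  -0.15] bar [  2.8 122. ] rol [ 22.9 141.2] d(cm) x,z [0.14 0.74]
[ 2.22 -0.23] bar [  2.1 116.2] rol [ 23.7 133.8] d(cm) x,z [0.08 0.74]
[ 2.24 -0.31] bar [  1.  110.5] rol [ 23.9 126.3] d(cm) x,z [0.02 0.75]
-3 [ 2.05 -0.34] [ 20.4 124.6]
-7 [ 1.84 -0.35] [ 16.5 124.3]
-11 [ 1.61 -0.35] [ 12.4 124.4]
-14 [ 1.41 -0.33] [  9.2 124.8]
-17 [ 1.18 -0.3 ] [  5.8 125.4]
-20 [ 0.87 -0.25] [  1.8 126.7]
```

send_rows([
  [[0,0,0,0.65,0,0.4,-1],[0,0,0,0.63,0,0.44,-1],[0,0,0,0.6,0,0.5,-1],[0,0,0,0.55,0,0.53,-1],[0,0,0,0.5,0,0.57,-1]],
])

```text
time_s: 11.75
position: [0.5246, -0.0359, 0.1804]
tcp_rot: [[-0.105, 0.994, -0.001], [0.994, 0.105, 0.0], [0.0, -0.001, -1.0]]
force: [-1.4, 0.8, 1.0]
opening: 0.203
```

send_rows([
  [[0,0,0,0.46,0,0.6,-1],[0,0,0,0.4,0,0.64,-1],[0,0,0,0.36,0,0.67,-1],[0,0,0,0.3,0,0.69,-1],[0,0,0,0.25,0,0.7,-1]],
])

```text
time_s: 12.25
position: [0.5229, -0.0189, 0.1474]
tcp_rot: [[-0.104, 0.995, -0.0], [0.995, 0.104, 0.0], [0.0, -0.0, -1.0]]
force: [-1.0, 0.6, 0.3]
opening: 0.201
```

```bash
python3 -c "
from h import *
st()"
```

```text
t 12.25 case mm [ -0.3  18.5 147.4] turn left [-0.02 -0.   -0.21] F tool [ 0.67 -0.89 -0.3 ] op 0.201
```

send_rows([
  [[0,0,0,0.2,0,0.7,-1],[0,0,0,0.15,0,0.7,-1],[0,0,0,0.1,0,0.7,-1],[0,0,0,0.02,0,0.5,-1],[0,0,0,0,0,0,-1]],
])

```text
time_s: 12.75
position: [0.5223, -0.0144, 0.1213]
tcp_rot: [[-0.104, 0.995, -0.001], [0.995, 0.104, 0.0], [0.001, -0.001, -1.0]]
force: [-1.6, 0.6, -0.3]
opening: 0.206
```

Run:
```python
from h import *
from rig import spot_in
s=st(); P=w2c(s["position"])[1:]*1000+[0,7.7]; q=ik(P,2,(2.2,-.3)); print(P,q,fk(*q)[1].round(1))
cv2.imwrite("pics/w4.png",cv2.resize(capture("wrist")[100:340,190:450],None,fx=2,fy=2))
S=capture("scene"); cv2.imwrite("pics/s4.png",cv2.resize(S[190:270,230:330],None,fx=6,fy=6,interpolation=cv2.INTER_CUBIC))
```

```text
t 12.75 case mm [ -0.4  23.1 121.3] turn left [-0.06 -0.03 -0.22] F tool [ 0.73 -1.51  0.3 ] op 0.206
[ 23.10680059 129.02558847] [ 2.18919799 -0.28274817] [  0.6 112.6]
```

View pics/s4.png

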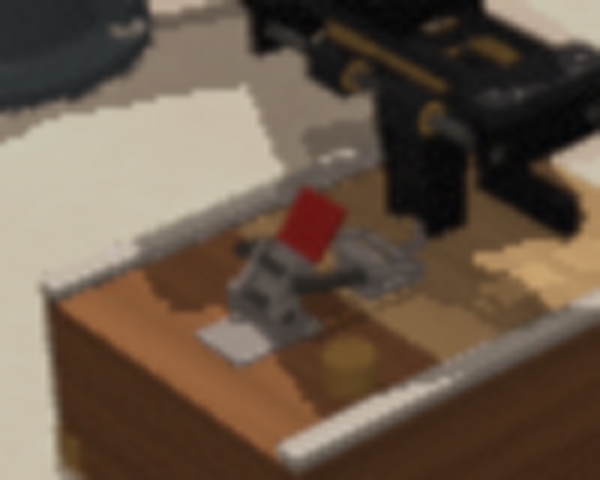

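The scene crop shows the bail flat over the keeper at (375,260), with its bar beyond the keeper. The lever is at (310,225). I'll now lower by feel.

send_rows([
  [[0,0,0,0,0,0.06,-1],[0,0,0,0,0,0.06,-1],[0,0,0,0,0,0.06,-1],[0,0,0,0,0,0.06,-1],[0,0,0,0,0,0.06,-1]],
])

```text
time_s: 13.35
position: [0.5225, -0.0145, 0.1192]
tcp_rot: [[-0.104, 0.995, -0.0], [0.995, 0.104, -0.0], [-0.0, -0.0, -1.0]]
force: [-2.1, 1.3, 0.3]
opening: 0.202
```

send_rows([
  [[0,0,0,0,0,0.04,-1],[0,0,0,0,0,0.04,-1],[0,0,0,0,0,0.04,-1],[0,0,0,0,0,0,-1],[0,0,0,0,0,0,-1]],
])

```text
time_s: 13.85
position: [0.5225, -0.0145, 0.1179]
tcp_rot: [[-0.104, 0.995, -0.0], [0.995, 0.104, 0.0], [0.0, -0.0, -1.0]]
force: [-2.1, 0.1, -0.0]
opening: 0.2
```

```bash
cat >> h.py <<'E'
def lk():
    s=st(); P=w2c(s["position"])[1:]*1000+[0,7.7]; q=ik(P,2,(2.,-.3)); print("q",q.round(3),"bar",fk(*q)[1].round(1))
E
python3 -c "
from h import *
lk()"
```

```text
t 13.85 case mm [ -0.2  23.  117.9] turn left [-0.01 -0.   -0.21] F tool [ 0.36 -2.03  0.  ] op 0.2
q [ 2.194 -0.32 ] bar [-1.000e-01  1.101e+02]
```

send_rows([
  [[0,0,0,0,0,0.04,-1],[0,0,0,0,0,0.04,-1],[0,0,0,0,0,0.04,-1],[0,0,0,0,0,0,-1],[0,0,0,0,0,0,-1]],
])

```text
time_s: 14.35
position: [0.5226, -0.0144, 0.1167]
tcp_rot: [[-0.104, 0.995, -0.0], [0.995, 0.104, 0.0], [0.0, -0.0, -1.0]]
force: [-2.6, -0.1, 0.1]
opening: 0.204
```

send_rows([
  [[0,0,0,0,0,0.04,-1],[0,0,0,0,0,0.04,-1],[0,0,0,0,0,0.04,-1],[0,0,0,0,0,0,-1],[0,0,0,0,0,0,-1]],
])

```text
time_s: 14.85
position: [0.5226, -0.0145, 0.1155]
tcp_rot: [[-0.104, 0.995, -0.0], [0.995, 0.104, 0.0], [0.0, -0.0, -1.0]]
force: [-3.0, -0.2, 0.7]
opening: 0.198
```

```bash
python3 -c "
from h import *
lk()"
```

```text
t 14.85 case mm [ -0.2  23.  115.5] turn left [-0.   -0.   -0.21] F tool [ 0.09 -2.99 -0.72] op 0.198
q [ 2.206 -0.345] bar [ -0.5 108.3]
```

send_rows([
  [[0,0,0,0,0,0.04,-1],[0,0,0,0,0,0.04,-1],[0,0,0,0,0,0.04,-1],[0,0,0,0,0,0,-1],[0,0,0,0,0,0,-1]],
])

```text
time_s: 15.35
position: [0.5226, -0.0144, 0.1149]
tcp_rot: [[-0.104, 0.995, 0.0], [0.995, 0.104, -0.0], [-0.0, 0.0, -1.0]]
force: [-4.0, 1.0, 4.2]
opening: 0.203
```

```bash
python3 -c "
from h import *
lk()"
```

```text
t 15.35 case mm [-1.000e-01  2.310e+01  1.149e+02] turn left [ 0.02  0.   -0.21] F tool [ 1.4  -3.84 -4.19] op 0.203
q [ 2.214 -0.352] bar [ -0.5 107.8]
```

Contact with the base plate shows 4 N at an estimated bar z of 107.8 mm (expected 108). I'll ease up 1.8 mm of command and draw back.

send_rows([
  [[0,0,0,0,-0.05,-0.1,-1],[0,0,0,0,0,-0.1,-1],[0,0,0,-0.1,0,0,-1],[0,0,0,-0.15,0,0,-1],[0,0,0,-0.15,0,0,-1]],
])

```text
time_s: 15.85
position: [0.5225, -0.0179, 0.1162]
tcp_rot: [[-0.104, 0.995, -0.0], [0.995, 0.104, 0.001], [0.001, -0.0, -1.0]]
force: [-0.9, 4.8, 1.3]
opening: 0.205
```

send_rows([
  [[0,0,0,-0.1,0,0,-1],[0,0,0,-0.1,0,0,-1],[0,0,0,-0.05,0,0,-1],[0,0,0,-0.05,0,0,-1],[0,0,0,0,0,0,-1]],
])

```text
time_s: 16.35
position: [0.5229, -0.0217, 0.1164]
tcp_rot: [[-0.104, 0.995, 0.0], [0.995, 0.104, -0.0], [-0.0, 0.0, -1.0]]
force: [-1.0, 3.0, 0.6]
opening: 0.199
```

```bash
python3 -c "
from h import *
lk()"
```

```text
t 16.35 case mm [ -0.6  15.8 116.4] turn left [ 0.01  0.02 -0.21] F tool [ 3.06 -0.71 -0.6 ] op 0.199
q [ 1.797 -0.353] bar [ -7.8 109.3]
```

send_rows([
  [[0,0,0,-0.05,0,0,-1],[0,0,0,-0.05,0,0,-1],[0,0,0,-0.05,0,0,-1],[0,0,0,-0.05,0,0,-1],[0,0,0,0,0,0,-1]],
])

```text
time_s: 16.85
position: [0.5231, -0.0236, 0.1164]
tcp_rot: [[-0.104, 0.995, 0.0], [0.995, 0.104, -0.0], [-0.0, 0.0, -1.0]]
force: [-1.1, 3.0, 0.5]
opening: 0.2
```

```bash
python3 -c "
from h import *
lk()"
```

```text
t 16.85 case mm [ -0.6  13.9 116.4] turn left [ 0.    0.01 -0.2 ] F tool [ 3.1  -0.81 -0.5 ] op 0.2
q [ 1.691 -0.352] bar [ -9.7 109.3]
```

send_rows([
  [[0,0,0,-0.05,0,0,-1],[0,0,0,-0.05,0,0,-1],[0,0,0,-0.05,0,0,-1],[0,0,0,-0.05,0,0,-1],[0,0,0,0,0,0,-1]],
])

```text
time_s: 17.35
position: [0.5232, -0.0256, 0.1163]
tcp_rot: [[-0.104, 0.995, -0.0], [0.995, 0.104, -0.0], [-0.0, -0.0, -1.0]]
force: [-0.5, 4.0, -0.2]
opening: 0.198
```

```bash
python3 -c "
from h import *
lk()"
```

```text
t 17.35 case mm [ -0.7  11.9 116.3] turn left [-0.    0.01 -0.21] F tool [ 4.03 -0.11  0.19] op 0.198
q [ 1.576 -0.348] bar [-11.6 109.2]
```

send_rows([
  [[0,0,0,-0.04,0,0,-1],[0,0,0,-0.04,0,0,-1],[0,0,0,-0.04,0,0,-1],[0,0,0,-0.03,0,0,-1],[0,0,0,0,0,0,-1]],
])

```text
time_s: 17.85
position: [0.5234, -0.027, 0.1163]
tcp_rot: [[-0.104, 0.995, -0.0], [0.995, 0.104, -0.0], [-0.0, -0.0, -1.0]]
force: [-0.8, 3.1, 0.5]
opening: 0.199
```

```bash
python3 -c "
from h import *
lk()"
```

```text
t 17.85 case mm [ -0.7  10.4 116.3] turn left [-0.    0.01 -0.21] F tool [ 3.15 -0.51 -0.55] op 0.199
q [ 1.49  -0.344] bar [-13.  109.1]
```

send_rows([
  [[0,0,0,-0.04,0,0,-1],[0,0,0,-0.04,0,-0.02,-1],[0,0,0,-0.04,0,0,-1],[0,0,0,-0.03,0,-0.01,-1],[0,0,0,0,0,0,-1]],
])

```text
time_s: 18.35
position: [0.5236, -0.0285, 0.1167]
tcp_rot: [[-0.104, 0.995, 0.0], [0.995, 0.104, -0.0], [-0.0, 0.0, -1.0]]
force: [-1.4, 3.3, -0.9]
opening: 0.204
```

```bash
python3 -c "
from h import *
lk()"
```

```text
t 18.35 case mm [ -0.6   8.9 116.7] turn left [ 0.01  0.01 -0.21] F tool [ 3.42 -1.04  0.85] op 0.204
q [ 1.395 -0.334] bar [-14.4 109.2]
```

send_rows([
  [[0,0,0,-0.04,0,0,-1],[0,0,0,-0.04,0,-0.02,-1],[0,0,0,-0.04,0,0,-1],[0,0,0,-0.03,0,-0.01,-1],[0,0,0,0,0,0,-1]],
])

```text
time_s: 18.85
position: [0.5236, -0.0294, 0.1169]
tcp_rot: [[-0.104, 0.995, -0.0], [0.995, 0.104, 0.001], [0.001, -0.0, -1.0]]
force: [0.0, 5.8, -0.1]
opening: 0.199
```

```bash
python3 -c "
from h import *
lk()"
```

```text
t 18.85 case mm [ -0.7   8.  116.9] turn left [-0.   -0.06 -0.23] F tool [5.75 0.61 0.1 ] op 0.199
q [ 1.338 -0.327] bar [-15.2 109.2]
```

Contact with the riser is at bar y of about -15.2. I'll add a little for about 8 N and hold.

send_rows([
  [[0,0,0,-0.03,0,0,-1],[0,0,0,-0.03,0,0,-1],[0,0,0,0,0,0,-1],[0,0,0,0,0,0,-1],[0,0,0,0,0,0,-1]],
])

```text
time_s: 19.35
position: [0.5236, -0.0295, 0.1169]
tcp_rot: [[-0.104, 0.995, -0.0], [0.995, 0.104, 0.002], [0.002, -0.0, -1.0]]
force: [-0.7, 6.8, 0.5]
opening: 0.202
```

```bash
python3 -c "
from h import *
lk()"
```

```text
t 19.35 case mm [ -0.7   7.9 116.9] turn left [-0.   -0.1  -0.24] F tool [ 6.83  0.01 -0.54] op 0.202
q [ 1.334 -0.326] bar [-15.2 109.2]
```

send_rows([
  [[0,0,0,-0.04,0,0,-1],[0,0,0,0,0,0,-1],[0,0,0,0,0,0,-1],[0,0,0,0,0,0,-1],[0,0,0,0,0,0,-1]],
])

```text
time_s: 19.85
position: [0.5236, -0.0296, 0.1169]
tcp_rot: [[-0.103, 0.995, -0.0], [0.995, 0.103, 0.002], [0.002, -0.0, -1.0]]
force: [-0.6, 8.8, 0.2]
opening: 0.204
```

send_rows([
  [[0,0,0,0,0,0,-1],[0,0,0,0,0,0,-1],[0,0,0,0,0,0,-1],[0,0,0,0,0,0,-1],[0,0,0,0,0,0,-1]],
])

```text
time_s: 20.35
position: [0.5236, -0.0295, 0.1169]
tcp_rot: [[-0.104, 0.995, -0.0], [0.995, 0.104, 0.002], [0.002, -0.0, -1.0]]
force: [0.3, 8.5, -0.1]
opening: 0.201
```

send_rows([
  [[0,0,0,0,0,0,-1],[0,0,0,0,0,0,-1],[0,0,0,0,0,0,-1],[0,0,0,0,0,0,-1],[0,0,0,0,0,0,-1]],
])

```text
time_s: 20.85
position: [0.5236, -0.0295, 0.1169]
tcp_rot: [[-0.104, 0.995, -0.0], [0.995, 0.104, 0.002], [0.002, -0.0, -1.0]]
force: [-0.7, 8.3, 0.9]
opening: 0.202
```

```bash
python3 -c "
from h import *
lk()"
```

```text
t 20.85 case mm [ -0.7   7.9 116.9] turn left [-0.   -0.14 -0.26] F tool [ 8.34  0.17 -0.9 ] op 0.202
q [ 1.331 -0.326] bar [-15.3 109.2]
```

Bedded: about 8.5 N held for over a second. Releasing and lifting clear.

send_rows([
  [[0,0,0,0.07,0,0,0.1],[0,0,0,0,0,0,0.1],[0,0,0,0,0,0,0.1],[0,0,0,0,0,0,0.1],[0,0,0,0,0,0,0.1]],
])

```text
time_s: 21.35
position: [0.524, -0.0307, 0.117]
tcp_rot: [[-0.104, 0.995, 0.001], [0.995, 0.104, -0.0], [-0.001, 0.0, -1.0]]
force: [-0.1, -0.2, -0.9]
opening: 0.526
```

send_rows([
  [[0,0,0,0,0,-2,0.1],[0,0,0,0,0,-3,0.1],[0,0,0,0,0,-4,0.1],[0,0,0,0,0,-4,-1],[0,0,0,0,0,0,-1]],
])

```text
time_s: 21.85
position: [0.5275, -0.0313, 0.2525]
tcp_rot: [[-0.104, 0.994, 0.012], [0.995, 0.104, -0.004], [-0.005, 0.012, -1.0]]
force: [1.1, -0.0, 0.1]
opening: 0.442
```

Run:
```python
from h import *
import pickle
st(); M=camera_model("wrist"); cv2.imwrite("pics/w5.png",cv2.resize(capture("wrist")[60:300,190:450],None,fx=1.5,fy=1.5)); S=capture("scene")
a=cv2.resize(S[190:270,230:330],None,fx=5,fy=5,interpolation=cv2.INTER_CUBIC); b=cv2.imread("pics/w5.png")
c=np.zeros((max(a.shape[0],b.shape[0]),a.shape[1]+b.shape[1],3),np.uint8); c[:a.shape[0],:500]=a; c[:b.shape[0],500:]=b
cv2.imwrite("pics/c5.png",cv2.resize(c,None,fx=.89,fy=.89))
for th in(1.33,1.2,1.0,.8,.6,.4,.3,.2,.1,0):
    u=np.array([-np.cos(th),np.sin(th)]);n=np.array([np.sin(th),np.cos(th)]); print(th,"TCP",(PV+50*u+7*n+[9.5,0]).round(1))
```

```text
t 21.85 case mm [  3.    5.7 252.5] turn left [ 0.68  0.28 -0.21] F tool [-0.15  1.04 -0.1 ] op 0.442
1.33 TCP [-70.6 166.2]
1.2 TCP [-77.1 165.1]
1.0 TCP [-86.6 161.9]
0.8 TCP [-95.3 156.7]
0.6 TCP [-102.8  150. ]
0.4 TCP [-108.8  141.9]
0.3 TCP [-111.2  137.5]
0.2 TCP [-113.1  132.8]
0.1 TCP [-114.6  128. ]
0 TCP [-115.5  123. ]
```

View pics/c5.png

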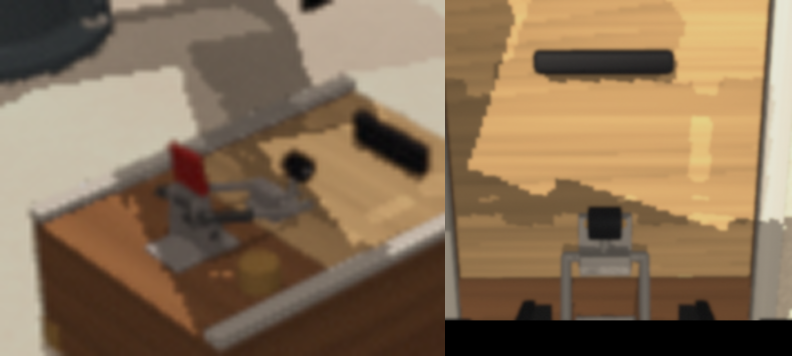

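The bail stays hooked: the roller is at left-panel (298,165) and the wires pass over the keeper. The lever stands near upright at (188,170). I'll close the fingers and approach the lever's face from the +y side.

send_rows([
  [[0,0,0,-2,0,0,-1],[0,0,0,-2,0,1,-1],[0,0,0,-1.5,0,2,-1],[0,0,0,0,0,2,-1],[0,0,0,0,0,2,-1]],
])

```text
time_s: 22.45
position: [0.5281, -0.0852, 0.1743]
tcp_rot: [[-0.103, 0.995, -0.004], [0.995, 0.103, 0.001], [0.002, -0.003, -1.0]]
force: [-0.8, 0.5, 0.6]
opening: 0.016
```

```bash
python3 -c "
from h import *
st()
plan([0,-.058,.166],5,1)"
```

```text
t 22.45 case mm [ -2.3 -47.9 174.3] turn left [-0.2  -0.09 -0.28] F tool [ 0.55 -0.72 -0.56] op 0.016
total turn [-0.2 -0.1 -0.3] shift tool [-1.01  0.24  0.83]
[-0.2, -0.1, -0.3] [-0.2, 0.05, 0.17]
[0.0, 0.0, 0.0] [-0.2, 0.05, 0.17]
[0.0, 0.0, 0.0] [-0.2, 0.04, 0.16]
[0.0, 0.0, 0.0] [-0.2, 0.05, 0.17]
[0.0, 0.0, 0.0] [-0.21, 0.04, 0.16]
```

send_rows([
  [[0,0,0,-0.25,0,0.2,-1],[0,0,0,-0.25,0,0.2,-1],[0,0,0,-0.25,0,0.2,-1],[0,0,0,-0.25,0,0.1,-1],[0,0,0,-0.2,0,0.1,-1]],
])

```text
time_s: 22.95
position: [0.5312, -0.0973, 0.1696]
tcp_rot: [[-0.104, 0.995, 0.001], [0.995, 0.104, -0.001], [-0.001, 0.001, -1.0]]
force: [-0.8, 0.2, 0.2]
opening: 0.004
```

```bash
python3 -c "
from h import *
st()"
```

```text
t 22.95 case mm [ -0.5 -60.2 169.6] turn left [ 0.08  0.04 -0.21] F tool [ 0.25 -0.75 -0.23] op 0.004
```

send_rows([
  [[0,0,0,-0.3,0,0.2,-1],[0,0,0,-0.3,0,0.2,-1],[0,0,0,-0.3,0,0,-1],[0,0,0,-0.3,0,0,-1],[0,0,0,-0.3,0,0.1,-1]],
])

```text
time_s: 23.45
position: [0.5323, -0.1112, 0.164]
tcp_rot: [[-0.104, 0.995, 0.0], [0.995, 0.104, 0.001], [0.001, 0.0, -1.0]]
force: [-0.2, 4.1, 2.8]
opening: 0.008
```

```bash
cat >> h.py <<'E'
def lv():
    s=st(); P=w2c(s["position"])[1:]*1000-[9.5,0]-PV; r=np.hypot(*P); L=np.sqrt(r*r-49); th=np.arctan2(P[1],-P[0])-np.arctan2(7,L); print("if touching: theta",th.round(3),"r",L.round(1))
E
python3 -c "
from h import *
lv()"
```

```text
t 23.45 case mm [ -0.9 -74.3 164. ] turn left [ 0.02 -0.07 -0.22] F tool [ 4.15  0.2  -2.84] op 0.008
if touching: theta 1.246 r 48.3
```

send_rows([
  [[0,0,0,-0.25,0,0.06,-1],[0,0,0,-0.25,0,0.07,-1],[0,0,0,-0.23,0,0.08,-1],[0,0,0,-0.22,0,0.1,-1],[0,0,0,-0.22,0,0.11,-1]],
])

```text
time_s: 23.95
position: [0.5336, -0.1236, 0.1599]
tcp_rot: [[-0.104, 0.995, 0.0], [0.995, 0.104, -0.0], [-0.0, 0.0, -1.0]]
force: [0.8, 4.5, 3.3]
opening: 0.006
```

```bash
python3 -c "
from h import *
lv()"
```

```text
t 23.95 case mm [ -1.  -86.7 159.9] turn left [ 0.01  0.01 -0.21] F tool [ 4.42  1.24 -3.31] op 0.006
if touching: theta 0.976 r 48.2
```

send_rows([
  [[0,0,0,-0.29,0,0.14,-1],[0,0,0,-0.27,0,0.16,-1],[0,0,0,-0.26,0,0.19,-1],[0,0,0,-0.24,0,0.21,-1],[0,0,0,-0.22,0,0.25,-1]],
])

```text
time_s: 24.45
position: [0.5351, -0.137, 0.1502]
tcp_rot: [[-0.105, 0.995, 0.0], [0.995, 0.105, -0.001], [-0.001, 0.0, -1.0]]
force: [-0.1, 2.8, 3.8]
opening: 0.006
```

```bash
python3 -c "
from h import *
lv()"
```

```text
t 24.45 case mm [  -0.9 -100.2  150.2] turn left [ 0.02  0.07 -0.2 ] F tool [ 2.75  0.23 -3.8 ] op 0.006
if touching: theta 0.634 r 48.2
```

send_rows([
  [[0,0,0,-0.23,0,0.22,-1],[0,0,0,-0.2,0,0.25,-1],[0,0,0,-0.18,0,0.27,-1],[0,0,0,-0.16,0,0.29,-1],[0,0,0,-0.13,0,0.3,-1]],
])

```text
time_s: 24.95
position: [0.5359, -0.1459, 0.1366]
tcp_rot: [[-0.105, 0.995, 0.0], [0.995, 0.105, -0.001], [-0.001, 0.0, -1.0]]
force: [0.7, -1.1, 1.3]
opening: 0.005
```

```bash
python3 -c "
from h import *
lv()"
```

```text
t 24.95 case mm [  -1.1 -109.1  136.6] turn left [ 0.    0.06 -0.2 ] F tool [-1.16  0.61 -1.27] op 0.005
if touching: theta 0.296 r 47.7
```

send_rows([
  [[0,0,0,-0.12,0,0.25,-1],[0,0,0,-0.1,0,0.25,-1],[0,0,0,-0.08,0,0.25,-1],[0,0,0,-0.05,0,0.2,-1],[0,0,0,0,0,0.15,-1]],
])

```text
time_s: 25.45
position: [0.536, -0.1485, 0.1256]
tcp_rot: [[-0.104, 0.995, -0.0], [0.995, 0.104, 0.0], [0.0, -0.0, -1.0]]
force: [-0.9, -0.5, -0.9]
opening: 0.007
```

```bash
python3 -c "
from h import *
lv()"
```

```text
t 25.45 case mm [  -1.3 -111.8  125.6] turn left [-0.02 -0.01 -0.21] F tool [-0.39 -0.91  0.9 ] op 0.007
if touching: theta 0.057 r 46.7
```

The force is gone, so the lever has snapped over centre. I'll press down gently to confirm it is home.

send_rows([
  [[0,0,0,0,0,0.1,-1],[0,0,0,0,0,0.08,-1],[0,0,0,0,0,0.07,-1],[0,0,0,0,0,0.05,-1],[0,0,0,0,0,0,-1]],
])

```text
time_s: 25.95
position: [0.5362, -0.1485, 0.1234]
tcp_rot: [[-0.104, 0.995, 0.0], [0.995, 0.104, -0.0], [-0.0, 0.0, -1.0]]
force: [-1.3, 0.1, 3.9]
opening: 0.004
```

```bash
python3 -c "
from h import *
lv()"
```

```text
t 25.95 case mm [  -1.1 -111.8  123.4] turn left [ 0.01  0.01 -0.2 ] F tool [ 0.26 -1.28 -3.86] op 0.004
if touching: theta 0.008 r 46.3
```

send_rows([
  [[0,0,0,0,0,0.08,-1],[0,0,0,0,0,0,-1],[0,0,0,0,0,0,-1],[0,0,0,0,0,0,-1],[0,0,0,0,0,0,-1]],
])

```text
time_s: 26.45
position: [0.5362, -0.1486, 0.1233]
tcp_rot: [[-0.105, 0.995, 0.001], [0.995, 0.105, -0.0], [-0.0, 0.001, -1.0]]
force: [-2.4, 1.4, 8.5]
opening: 0.008
```

send_rows([
  [[0,0,0,0,0,-1,-1],[0,0,0,0,0,-4,-1],[0,0,0,0,0,-5,-1],[0,0,0,0,0,-5,-1],[0,0,0,0,0,0,-1]],
])

```text
time_s: 26.95
position: [0.5406, -0.1506, 0.28]
tcp_rot: [[-0.105, 0.994, 0.015], [0.994, 0.105, -0.008], [-0.009, 0.014, -1.0]]
force: [0.5, -0.4, -0.2]
opening: 0.004
```

Run:
```python
from h import *
st(); b=cv2.resize(capture("wrist")[60:300,190:450],None,fx=1.5,fy=1.5); S=capture("scene")
a=cv2.resize(S[190:270,230:330],None,fx=5,fy=5,interpolation=cv2.INTER_CUBIC)
c=np.zeros((400,890,3),np.uint8); c[:,:500]=a; c[:360,500:]=b
cv2.imwrite("pics/c6.png",cv2.resize(c,None,fx=.89,fy=.89))
```

```text
t 26.95 case mm [   3.1 -114.3  280. ] turn left [ 0.81  0.52 -0.2 ] F tool [-0.41  0.47  0.17] op 0.004
```

View pics/c6.png

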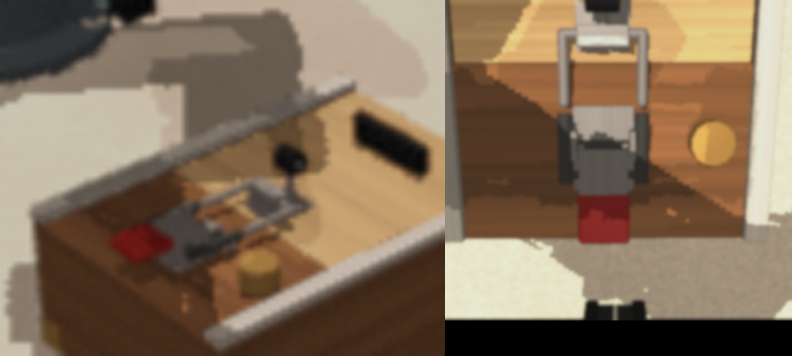

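The lever lies flat (red tip at left-panel (140,240)). The bail is hooked over the keeper, the lid is shut, the weight is undisturbed and the gripper is clear.

send_rows([
  [[0,0,0,0,0,0,-1],[0,0,0,0,0,0,-1],[0,0,0,0,0,0,-1],[0,0,0,0,0,0,-1],[0,0,0,0,0,0,-1]],
])

```text
time_s: 27.55
position: [0.536, -0.1485, 0.2715]
tcp_rot: [[-0.104, 0.995, -0.001], [0.995, 0.104, 0.001], [0.001, -0.001, -1.0]]
force: [0.1, -0.7, -0.7]
opening: 0.007
```

```bash
python3 -c "
from rig import bot
print(bot.hand_in())"
```

```text
the job is handed in; nothing more can be done
None
```

The case is closed and latched, and I handed the job in at about 27.6 s; the hand-in gave no verdict.

- **Lid:** I slid it shut against its stop. It took about 2 N of rubbing, and I read 10 N when it met the stop.
- **Bail:** I pinched the roller, carried the bar over the keeper and lowered it by feel to the base plate. Drawing it back, the bar met the riser at about y = -15 mm in the case's frame. I held a pull of about 8.5 N there for over a second. About 3 N of that reading may be drag in the hinge, because I saw that much while the bail moved freely.
- **Lever:** I pressed it down past centre with about 6 N or less at each check. A final press met the rigid stop at 8.5 N, with the lever angle read from the fingertip at about 0.01 rad.

In the last pictures the lever lies flat, the bail is hooked, the brass weight is still in place and the gripper is well clear. I could not read the spring's stretch directly. I judged the tension from the force dropping away past centre and the lever staying flat. I did not check the other bystanders individually at the end. No check failed.

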